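Roll the thumbwheel until the gauge gap closes to its mark

ROBOT

A 6-joint arm with a two-finger parallel gripper is mounted at the origin on a cart in front of the work surface, level with it; the furniture and walls round the work are solid. World frame = base frame: x ahead of the robot, y to its left, z up, the work surface at z = 0. Lengths are in m, angles in rad, forces in N, time in s.
With the tool pointing down it reaches from about 0.35 to 0.975 m from the base axis. Payload 4.9 kg.
Tool frame: the origin (TCP) lies on the mounting face of the last link; the fingertips stand 173 mm ahead of it and the grasp point (between the pads) lies 155 mm ahead of it (arm.tip_extent is the distance from the TCP to the fingertips, in m); z points along the fingers, y is the line along which they close (so a half turn about z gives the same grasp; the last joint's range is limited). The gripper opens to 85 mm and grips with 20 to 120 N. Pads are 22 mm wide; open, the fingers measure 114 mm over their backs; the gripper's body (76 mm by 85 mm) begins 54 mm behind the grasp point. The pads swing forward as they close: fully open they stand 13 mm farther back than shut.
Start: joints at [1.045, 0.053, 1.613, -0, 1.476, -0.119], TCP at [0.247, 0.574, 0.405] pointing down, gripper open.
Joint ranges: [-3.01, 3.01], [-1.01, 2.22], [0.06, 2.58], [-1.02, 4.17], [0.09, 2.62], [-3.14, 3.14]. Speed limits (rad/s): [2.57, 2.57, 3.14, 3.14, 3.14, 3.14].

INTERFACE

Orientations are given as a rotation vector (axis times angle).
In Python, from station import arm, capture gives the robot as it stands. The module is installed in compiled form; this text tells all that it offers.
- The arm moves only by the tool carry_out, never from a script. Its arguments are lists of equal length, an entry for each row: "linear": the shift along the tool's x, y, z in m, a list of three; "roll": the turn about the tool's z in units of 10 degrees (1.0 is 10 degrees); "grip": the closure, from -1 (fully open) to 1 (shut). In form: {"linear": [[dx, dy, dz], ...], "roll": [roll, ...], "grip": [grip, ...]}. A call has 1 to 12 rows; each row shifts and turns the commanded pose from where the row before left it, along the tool's axes as they then stand; what a row does not reach is not made up. A row lasts 1/8 s, in which the tool goes at most 62.5 mm and 10.7 degrees, less where a joint would pass 70% of its speed; a pose out of reach is approached as far as the arm can. A call with a gripper value outside its range is refused whole. The fingers move at their own pace and stop on an object; "grip_force" is the grip in N (left out, the last holds). Time passes only in rows, so rows that do not move let the fingers close. It gives the time, the measured TCP pose, the force, the opening and the grip force at its end, in the units of the state.
- arm.get_obs(): the state, without advancing time (a new reading comes with each control period).
- capture(name): name is "scene" or "top" or "wrist"; returns a dict with "image" (420x560x3 uint8, blue, green, red), "fx", "fy", "cx", "cy" (pixels), "R" (3x3) and "t" (3): a world point X has camera coordinates R X + t. Camera axes: x right, y down, z forward; pixel columns grow to the right and rows downward; lengths in m; the calibration is good to about 2 mm. A picture is of the moment at which its call begins. There is no depth.
- arm.close_job(): hands the job in; it is judged then, once.
The state is a dict: "time_s": time; "joints": joint angles; "joint_velocities": joint speeds; "joint_efforts": joint torques, N m; "tool_pos": TCP position; "tcp_rot": TCP orientation; "force": force on the tool from outside, world axes, zero at the start; "moment": the same for the moment, N m; "opening": opening from 0.0 (shut) to 1.0 (fully open); "gripper_force": force on a finger pad.
Only numpy, scipy, OpenCV 4.12 (cv2) and the standard library are available. Lean on these libraries where they do the work, as an engineer would, in place of code of your own. Each camera call takes 0.05 s, during which the arm holds its last target. There are 200 camera calls.

TASK

Set the bench gap gauge: with a fingertip, roll its knurled wheel so that the sliding jaw closes towards the fixed anvil, and stop when the jaw's pointer stands wholly within the width of the notch in the gauge plate; then take the finger away. Press gently and move the jaw by the wheel alone: do not push the jaw or the gauge plate directly, pick nothing up, and leave the things around the gauge where they are.

Things in the scene. Friction and masses are not known exactly. Their poses are not given: they have to be found in the camera images.
- gauge: bench gap gauge, fixed to the worktop: base 250 x 80 mm, origin at the centre of its underside; a dark deck (top at 26 mm) that bears all else floats on springs above it. Its x runs along its length from the wheel (x = -80 mm) to the fixed anvil block (x = +100 mm, 62 mm high), its y towards the side with the gauge plate, z up. The wheel sits between two grey cheeks (74 x 36 mm, 76 mm high), 10 mm proud of them.
- wheel_top (a point): topmost point of the wheel, mid-width, 86 mm above the worktop; axes those of the gauge. Pressed, it sinks with the sprung deck: begins at 2.7 N, then 0.9 N per mm, stop at 7 mm (9 N). 4 to 5 mm of sink gives ample grip for rolling. Over 30 N on the wheel fails the run.
- thumbwheel (a joint): turn of the knurled steel wheel (56 mm diameter, 16 mm wide, axle level along the gauge's y), rad, 0 at the start, 0 to 5.75. Grows as the wheel's top is rolled along the gauge's +x, towards the anvil, which closes the gap; rolling back opens it. Friction (0.03 N m) holds it where it is left. Several strokes are needed.
- slide_jaw (a joint): travel of the sliding aluminium jaw (26 x 24 mm block, top 62 mm above the worktop) along the gauge's +x towards the anvil, m, 0 at the start, 0 to 0.046; geared to the wheel, 8 mm for each rad.
- pointer_tip (a point): tip of the steel pointer, a bar 3 mm wide that sticks 11 mm out of the jaw's top on the gauge plate's side, 62 mm above the worktop; moves with the jaw; axes those of the gauge.
- notch (a point): middle of the notch's mouth, 62 mm above the worktop, axes those of the gauge. The 8 mm wide notch is cut in the top of the gauge plate and opens towards the jaw; the pointer passes freely 1.5 mm in front of it. The gap is right when pointer_tip and notch agree along the gauge's x (wholly within: 2.5 mm either way).
- gauge_plate (a joint): place of the gauge plate, an aluminium angle 30 mm long, 62 mm high at the gauge's edge, in m along the gauge's x: the value of slide_jaw at which the pointer is centred in the notch (13 to 40 mm). Held only by friction of 8 N; must not be shifted.
- vial: glass sample vial with a black screw cap, 28 mm across, 60 mm tall, loose, beside the gauge on the gauge plate's side; origin at the centre of its underside
- weight: brass-coloured check weight with a knob, 30 mm across, 51 mm tall, loose, beside the gauge on the gauge plate's side; origin at the centre of its underside
- carton: small carton, 36 x 62 x 22 mm, loose, beside the gauge on the side away from the gauge plate; origin at the centre of its underside
- marker: marker pen, 135 mm long, 17 mm thick, loose, lying beside the wheel on the gauge plate's side; origin at the centre of its underside
- beaker: small beaker, 50 mm across, 59 mm tall, loose, at the back; origin at the centre of its underside
- bulb: rubber pipette bulb, 53 mm across, 76 mm tall, loose, at the back; origin at the centre of its underside

How it is judged:
On the way:
1. the wheel is rolled by a finger, at least 1 rad from its start (contact force between the fingers and thumbwheel above 0.5 N and value of joint thumbwheel above 1 rad), for 0.1 s.
At the end, for the whole second after the job is handed in: The jaw stands still with its pointer within 2.5 mm of the middle of the notch along the gauge, so wholly inside the 8 mm notch, and the things around the gauge are within 20 mm of where they stood (x of pointer_tip in the frame of notch between -0.0025 and 0.0025 m and velocity of joint slide_jaw between -0.001 and 0.001 m/s and distance of each of vial, weight, carton, marker, beaker, bulb from where it was at the start of the episode below 0.02 m); the robot touches nothing.
It fails at once if the jaw is pushed directly (over 1 N) (contact force between any of the fingers, the arm and slide_jaw above 1 N).
It fails at once if the gauge plate is pushed (over 5 N) (contact force between any of the fingers, the arm and gauge_plate above 5 N).
It fails at once if the wheel is pressed with more than 30 N (contact force between any of the fingers, the arm and thumbwheel above 30 N).
It fails at once if one of the things around the gauge is lifted or shifted by more than 20 mm (distance of any of vial, weight, carton, marker, beaker, bulb from where it was at the start of the episode above 0.02 m).
It also fails if it takes over 58 s, if anything falls off the work surface, if the arm or the gripper's body presses on something with over 40 N, if the wrist force passes 120 N, or if a joint passes its speed limit or range.

## Working session

There is one attempt and no reset: what is moved stays moved. The work goes in short steps, Python scripts to look and compute and a tool call to move; the robot and the scene stay as the last step left them, time stands still between calls to the robot, and variables do not carry over. Pictures are saved under pics/ and viewed, at most 10 in all, crops included, and the job is handed in when it is done.

Besides the shell and the picture viewer there is one more tool, called after "Request:" by a JSON object that holds its "name" and its "arguments". carry_out: Moves the arm, as the interface text tells. Its arguments: {"type":"object","properties":{"linear":{"type":"array","items":{"type":"array","items":{"type":"number"}}},"roll":{"type":"array","items":{"type":"number"}},"grip":{"type":"array","items":{"type":"number"}},"grip_force":{"type":"number"}},"required":["linear","roll","grip"]}

```bash
mkdir -p pics; python3 - <<'E'
from station import arm, capture
import cv2,pickle
d={}
for n in("scene","top"):
    c=capture(n);d[n]=c;cv2.imwrite(f"pics/{n}.png",c["image"]);print(n,c["fx"],c["cx"],c["cy"],c["R"],c["t"])
pickle.dump(d,open("c.pkl","wb"))
print(arm.get_obs())
E
```

```text
scene 535.4197465220547 278.0925073639421 207.18630642326863 [[ 0.85737551 -0.51466535  0.00517889]
 [-0.34445708 -0.58124581 -0.73722631]
 [ 0.38243505  0.63029588 -0.67562604]] [-0.57017866  0.222556    0.89648716]
top 439.5693991614707 278.66500935438154 213.5394161939325 [[ 0.00251701 -0.9996222  -0.02737012]
 [-0.98647651  0.00200349 -0.16389045]
 [ 0.16388337  0.02741249 -0.98609878]] [-0.06700465  0.62858403  0.82898498]
{'time_s': 0.1, 'joints': array([ 1.04501928e+00,  5.33175185e-02,  1.61417351e+00,  4.83320588e-06,
        1.47596143e+00, -1.18982336e-01]), 'joint_velocities': array([ 0.00018833, -0.00071814, -0.00357066,  0.00098755, -0.00194995,
       -0.00078895]), 'joint_efforts': array([ 3.23730028e-04, -3.94905317e+01, -3.71362352e+01, -1.24669732e-04,
        3.98000659e-03, -4.16341709e-05]), 'tool_pos': array([0.24716003, 0.57379188, 0.40355905]), 'tcp_rot': array([-6.34475355e-01, -3.07624888e+00,  2.76795909e-03]), 'force': array([ 0.40749988, -0.10993499, -0.31033643]), 'moment': array([ 0.01052404, -0.03623563, -0.01095736]), 'gripper_force': 0.0, 'opening': 1.0001634701403617}
```

View pics/top.png

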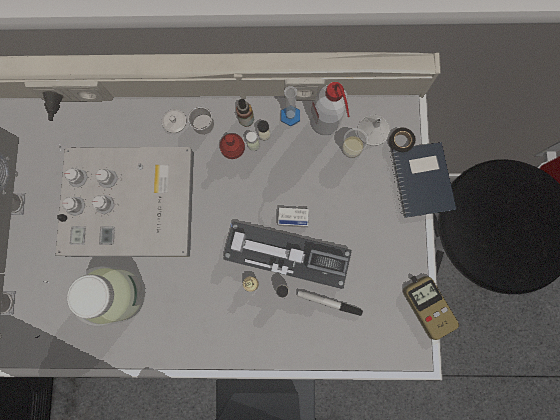

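View pics/scene.png

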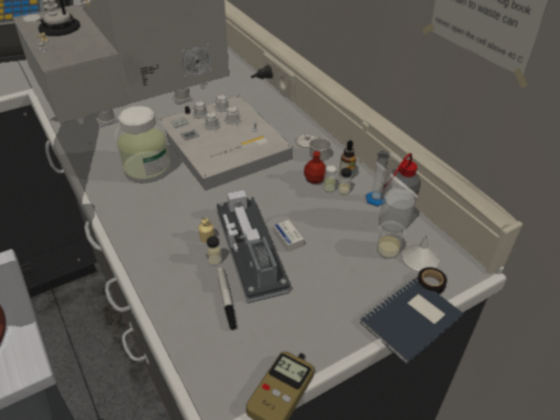

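The top view shows the gauge with its wheel at about (328,263), the anvil at (238,241) and the pointer and plate near (285,268). I'll enlarge both views.

```bash
python3 - <<'E'
import cv2,pickle
d=pickle.load(open("c.pkl","rb"))
a=d["top"]["image"][210:320,215:370];b=d["scene"]["image"][180:330,190:310]
cv2.imwrite("pics/tc.png",cv2.resize(a,None,fx=5,fy=5,interpolation=cv2.INTER_CUBIC))
E
```

```text
(no output)
```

View pics/tc.png

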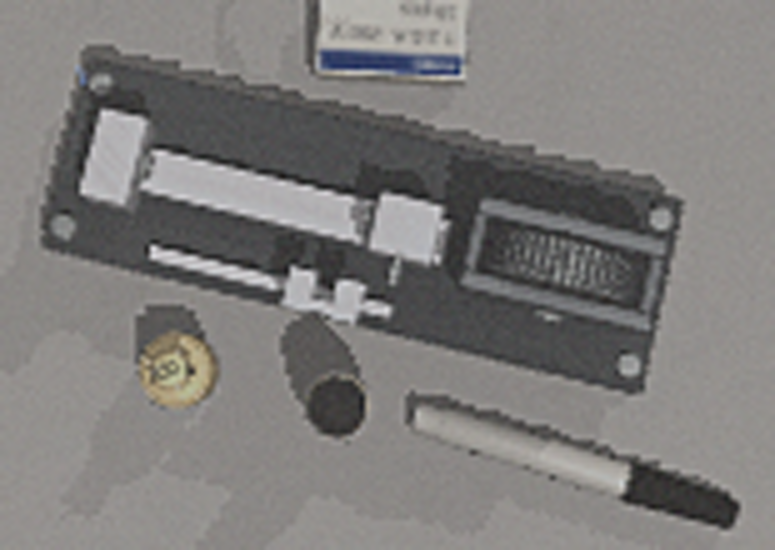

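The crop shows these features (crop pixels):
- Deck screws at (101,82), (660,218), (629,364) and (61,226).
- Cheek frame with corners about (483,200) and (645,325).
- Jaw top centred at about (408,228).
- Pointer tip near (396,283).
- Notch between the white blocks at (300,288) and (349,300).

```bash
cat >h.py <<'E'
import numpy as np,pickle
def ray(c,u,v,z):
    R,t=np.array(c["R"]),np.array(c["t"]);o=-R.T@t
    r=R.T@np.array([(u-c["cx"])/c["fx"],(v-c["cy"])/c["fy"],1]);return o+r*(z-o[2])/r[2]
def proj(c,X):
    p=np.array(c["R"])@X+c["t"];return c["cx"]+c["fx"]*p[0]/p[2],c["cy"]+c["fy"]*p[1]/p[2]
E
python3 - <<'E'
from h import *
c=pickle.load(open("c.pkl","rb"))["top"]
P=lambda u,v,z:ray(c,(u+.5)/5-.5+215,(v+.5)/5-.5+210,z)
s=[P(*q,.026)for q in[(101,82),(660,218),(629,364),(61,226)]]
print(np.round(s,4));o=np.mean(s,0);ex=(s[0]+s[3]-s[1]-s[2]);th=np.arctan2(ex[1],ex[0]);print("o",o,"yaw",th)
ex=np.array([np.cos(th),np.sin(th),0]);ey=np.array([-np.sin(th),np.cos(th),0])
def g(n,u,v,z):
    p=P(u,v,z);print(n,np.round(p,4),"gauge",np.round([(p-o)@ex*1e3,(p-o)@ey*1e3],1))
for q in[(85,45),(682,200),(640,390),(42,245)]:g("corner",*q,.026)
for q in[(483,200),(672,240),(645,327),(462,288)]:g("cheek",*q,.076)
g("wheel",567,258,.084)
g("jaw",408,228,.062);g("anvil",113,156,.062);g("ptip",396,283,.062)
for u,v in[(283,283),(318,285),(317,310),(335,312),(338,282),(366,290)]:g("notch",u,v,.062)
E
```

```text
[[ 0.607   0.024   0.026 ]
 [ 0.5512 -0.2037  0.026 ]
 [ 0.4929 -0.19    0.026 ]
 [ 0.5479  0.0392  0.026 ]]
o [ 0.54975102 -0.08262073  0.026     ] yaw 1.3330850278737392
corner [0.6224 0.0309 0.026 ] gauge [127.4 -43.8]
corner [ 0.5585 -0.2127  0.026 ] gauge [-124.3  -39.1]
corner [ 0.4827 -0.1942  0.026 ] gauge [-124.2   38.9]
corner [0.5402 0.0468 0.026 ] gauge [123.5  39.8]
cheek [ 0.5543 -0.13    0.076 ] gauge [-45.  -15.6]
cheek [ 0.5391 -0.2017  0.076 ] gauge [-118.2  -17.7]
cheek [ 0.5063 -0.1908  0.076 ] gauge [-115.3   16.8]
cheek [ 0.5209 -0.1217  0.076 ] gauge [-44.8  18.9]
wheel [ 0.5318 -0.1611  0.084 ] gauge [-80.5  -1. ]
jaw [ 0.5446 -0.1014  0.062 ] gauge [-19.5   0.6]
anvil [0.5727 0.0141 0.062 ] gauge [99.4  0.4]
ptip [ 0.5234 -0.0967  0.062 ] gauge [-19.9  22.3]
notch [ 0.5233 -0.0529  0.062 ] gauge [22.6 32.7]
notch [ 0.5226 -0.0665  0.062 ] gauge [ 9.3 30.2]
notch [ 0.5129 -0.0661  0.062 ] gauge [ 7.3 39.7]
notch [ 0.5122 -0.0731  0.062 ] gauge [ 0.4 38.7]
notch [ 0.5237 -0.0743  0.062 ] gauge [ 2.  27.3]
notch [ 0.5207 -0.0851  0.062 ] gauge [-9.3 27.7]
```

The pose fits: the centre, the cheeks, the wheel at x=-80 and the anvil at +100 all agree. The gauge yaw is 1.333. The pointer is at x≈-20 and the notch at ≈+5.5, so the jaw needs about 25 mm, or roughly 3.1 rad. Next I roll the tool so its y lies along gauge x, shut the gripper and travel high.

Request:
{"name": "carry_out", "arguments": {"linear": [[0, 0, 0], [-0.028, -0.0413, 0], [-0.028, -0.0413, 0], [-0.028, -0.0413, 0], [-0.028, -0.0413, 0], [-0.028, -0.0413, 0], [-0.028, -0.0413, 0], [-0.028, -0.0413, 0], [-0.028, -0.0413, 0], [-0.028, -0.0413, 0], [-0.028, -0.0413, 0], [-0.028, -0.0413, 0]], "roll": [-0.97, 0, 0, 0, 0, 0, 0, 0, 0, 0, 0, 0], "grip": [1, 1, 1, 1, 1, 1, 1, 1, 1, 1, 1, 1], "grip_force": 20}}

```text
time_s: 1.6
tool_pos: [0.4398, 0.0584, 0.4044]
tcp_rot: [-0.372, -3.119, -0.0]
force: [0.3, 0.6, 0.1]
opening: 0.002
gripper_force: 0.0
```

Request:
{"name": "carry_out", "arguments": {"linear": [[-0.028, -0.0413, 0], [-0.028, -0.0413, 0], [-0.028, -0.0413, 0], [-0.028, -0.0413, 0], [-0.028, -0.0413, 0], [0, 0, 0.04], [0, 0, 0.04], [0, 0, 0.03], [0, 0, 0], [0, 0, 0]], "roll": [0, 0, 0, 0, 0, 0, 0, 0, 0, 0], "grip": [1, 1, 1, 1, 1, 1, 1, 1, 1, 1]}}

```text
time_s: 2.85
tool_pos: [0.5276, -0.1738, 0.2959]
tcp_rot: [0.372, 3.118, -0.001]
force: [-0.1, 0.5, 0.8]
opening: 0.003
gripper_force: 0.0
```

```bash
cat >>h.py <<'E'
from scipy.spatial.transform import Rotation as Ro
th=1.3331;O=np.array([.54975,-.08262,0]);EX=np.array([np.cos(th),np.sin(th),0]);EY=np.array([-np.sin(th),np.cos(th),0])
def st(o):
    p=o["tool_pos"];R=Ro.from_rotvec(o["tcp_rot"]).as_matrix()
    tip=p+R[:,2]*.173
    print("t",round(o["time_s"],2),"tip gauge mm",np.round([(tip-O)@EX*1e3,(tip-O)@EY*1e3,tip[2]*1e3],1),"toolY.gx",np.round(R[:,1]@EX,4),np.round(R[:,1]@EY,4),"z",np.round(R[:,2],3),"F",np.round(o["force"],2),"open",round(o["opening"],2))
E
python3 - <<'E'
from h import *
from station import arm,capture
import cv2
st(arm.get_obs())
c=capture("wrist");cv2.imwrite("pics/w.png",c["image"])
E
```

```text
t 2.85 tip gauge mm [-93.9  -0.2 122.9] toolY.gx 1.0 0.0003 z [ 0.001 -0.001 -1.   ] F [-0.05  0.48  0.78] open 0.0
```

View pics/w.png

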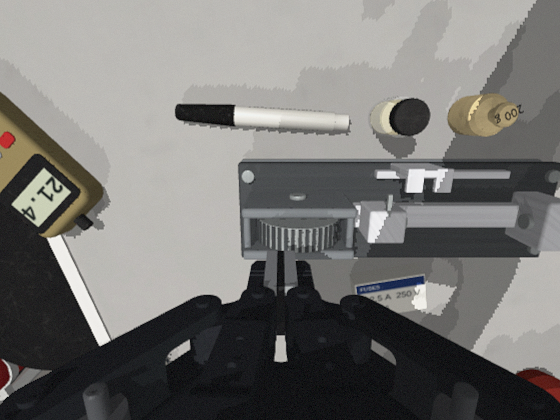

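The wrist view shows the shut fingertips at (280,270) just on the wheel's start side. The pointer is at (390,203) and the notch at (425,187). Next I go down gently.

Request:
{"name": "carry_out", "arguments": {"linear": [[0, 0.004, 0.02], [0, 0, 0.014], [0, 0, 0.002], [0, 0, 0.0015], [0, 0, 0.001], [0, 0, 0.001], [0, 0, 0]], "roll": [0, 0, 0, 0, 0, 0, 0], "grip": [1, 1, 1, 1, 1, 1, 1]}}

```text
time_s: 3.78
tool_pos: [0.5281, -0.1697, 0.2558]
tcp_rot: [-0.372, -3.119, -0.001]
force: [-3.3, 2.7, 5.7]
opening: 0.003
gripper_force: 2.9
```

```bash
python3 -c "
from h import *
from station import arm
st(arm.get_obs())"
```

```text
t 3.77 tip gauge mm [-89.7   0.6  82.8] toolY.gx 1.0 0.0002 z [-0.  0. -1.] F [-3.31  2.71  5.65] open 0.0
```

Contact is made at about 5.7 N. I press 1 mm more and make the first stroke.

Request:
{"name": "carry_out", "arguments": {"linear": [[0, 0, 0.001], [0, 0.003, 0], [0, 0.004, 0], [0, 0.004, 0], [0, 0.004, 0], [0, 0.004, 0], [0, 0, 0]], "roll": [0, 0, 0, 0, 0, 0, 0], "grip": [1, 1, 1, 1, 1, 1, 1]}}

```text
time_s: 4.65
tool_pos: [0.5327, -0.1513, 0.255]
tcp_rot: [-0.372, -3.119, 0.001]
force: [-3.7, 1.7, 6.7]
opening: 0.003
gripper_force: 3.0
```

```bash
python3 - <<'E'
from h import *
from station import arm,capture
import cv2
st(arm.get_obs())
for n in("wrist","top"):
    c=capture(n);pickle.dump(c,open(f"{n}1.pkl","wb"))
    if n=="wrist": a=cv2.resize(c["image"][150:265,330:480],None,fx=5,fy=5,interpolation=cv2.INTER_CUBIC)
    else: b=cv2.resize(c["image"][210:320,215:370],None,fx=5,fy=5,interpolation=cv2.INTER_CUBIC)
cv2.imwrite("pics/a1.png",a);cv2.imwrite("pics/b1.png",b)
E
```

```text
t 4.65 tip gauge mm [-70.9   0.5  82. ] toolY.gx 1.0 0.0003 z [-0. -0. -1.] F [-3.66  1.68  6.66] open 0.0
```

View pics/a1.png

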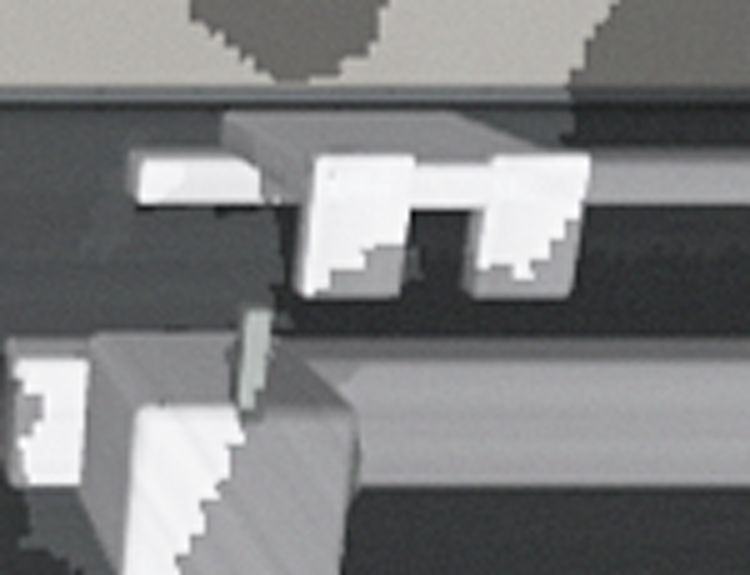

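The enlarged wrist view shows the jaw top (135–350, 405–575). The pointer tip is at about (257,310), and the notch mouth runs from about (404,297) to (470,297).

```bash
cat >>h.py <<'E'
def gp(c,u,v,z,u0,v0,s=5):
    p=ray(c,(u+.5)/s-.5+u0,(v+.5)/s-.5+v0,z);return np.round([(p-O)@EX*1e3,(p-O)@EY*1e3],1)
E
python3 - <<'E'
from h import *
c=pickle.load(open("wrist1.pkl","rb"))
for n,u,v in[("ptrL",244,312),("ptrR",270,312),("ptrL",237,405),("ptrR",258,405),("nL",404,297),("nR",470,297),("nR2",480,297),("plL",298,297),("plR",575,297),("jawL",135,408),("jawR",352,408)]:
    print(n,gp(c,u,v,.0575,330,150))
E
```

```text
ptrL [-16.4  20.8]
ptrR [-13.5  20.8]
ptrL [-16.2   9.7]
ptrR [-13.8   9.7]
nL [ 1.5 22.6]
nR [ 8.9 22.6]
nR2 [10.  22.6]
plL [-10.5  22.6]
plR [20.7 22.6]
jawL [-27.9   9.3]
jawR [-2.9  9.3]
```

View pics/b1.png

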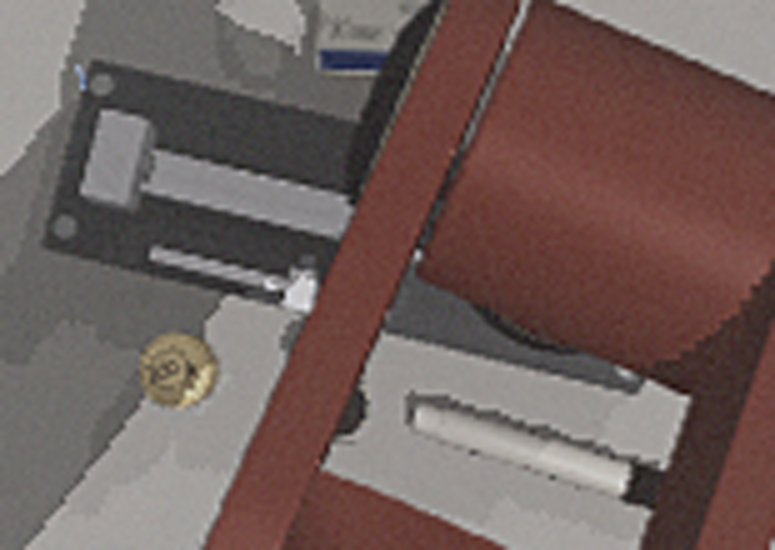

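The pointer is at −15.0 mm and the notch centre at +5.3, which leaves about 20.3 mm of jaw travel, or roughly 71 mm of rolling. The roll ratio holds. Now two more 24 mm strokes.

Request:
{"name": "carry_out", "arguments": {"linear": [[0, 0, -0.01], [0, -0.021, 0], [0, 0, 0.006], [0, 0, 0.003], [0, 0, 0.001], [0, 0.004, 0], [0, 0.004, 0], [0, 0.004, 0], [0, 0.004, 0], [0, 0.004, 0], [0, 0.004, 0], [0, 0, 0]], "roll": [0, 0, 0, 0, 0, 0, 0, 0, 0, 0, 0, 0], "grip": [1, 1, 1, 1, 1, 1, 1, 1, 1, 1, 1, 1]}}

```text
time_s: 6.25
tool_pos: [0.5341, -0.1476, 0.2551]
tcp_rot: [0.371, 3.118, 0.001]
force: [1.1, 1.8, 4.7]
opening: 0.004
gripper_force: 2.6
```

Request:
{"name": "carry_out", "arguments": {"linear": [[0, 0, -0.01], [0, -0.024, 0], [0, 0, 0.006], [0, 0, 0.003], [0, 0, 0.001], [0, 0.004, 0], [0, 0.004, 0], [0, 0.004, 0], [0, 0.004, 0], [0, 0.004, 0], [0, 0.004, 0], [0, 0, 0]], "roll": [0, 0, 0, 0, 0, 0, 0, 0, 0, 0, 0, 0], "grip": [1, 1, 1, 1, 1, 1, 1, 1, 1, 1, 1, 1]}}

```text
time_s: 7.75
tool_pos: [0.5338, -0.1474, 0.2548]
tcp_rot: [0.371, 3.119, 0.002]
force: [-0.8, 1.6, 5.2]
opening: 0.001
gripper_force: 2.7
```

```bash
python3 - <<'E'
from h import *
from station import arm,capture
import cv2
st(arm.get_obs())
c=capture("wrist");pickle.dump(c,open("wrist2.pkl","wb"))
cv2.imwrite("pics/a2.png",cv2.resize(c["image"][150:265,330:480],None,fx=5,fy=5,interpolation=cv2.INTER_CUBIC))
E
```

```text
t 7.75 tip gauge mm [-66.6   0.2  81.8] toolY.gx 1.0 0.001 z [ 0.001  0.001 -1.   ] F [-0.76  1.63  5.16] open 0.0
```

View pics/a2.png

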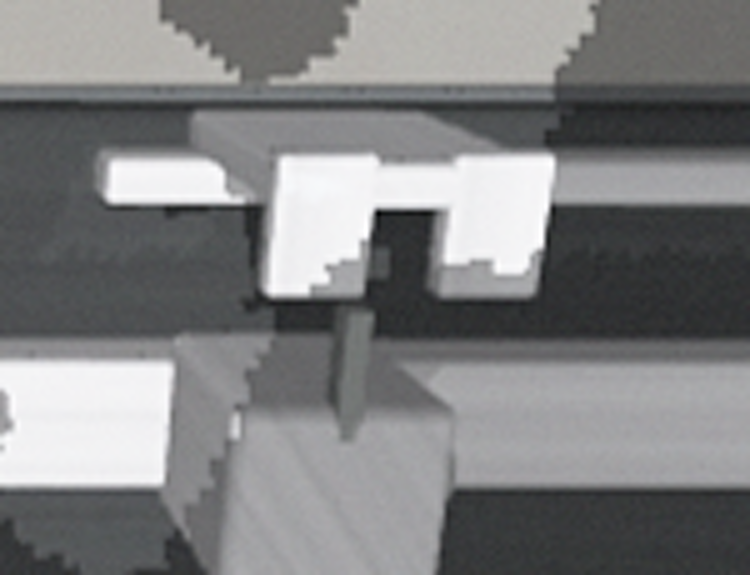

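The pointer tip is now at about (358,310), just left of the notch mouth (368–437, 297). The jaw top runs from 238 to 455.

```bash
python3 - <<'E'
from h import *
c=pickle.load(open("wrist2.pkl","rb"))
for n,u,v in[("ptrL",335,312),("ptrM",350,312),("ptrR",374,312),("ptrL",331,400),("ptrR",365,400),("nL",368,297),("nR",434,297),("plL",262,297),("plR",541,297),("jawL",238,408),("jawR",455,408)]:
    print(n,gp(c,u,v,.0575,330,150))
E
```

```text
ptrL [-1.8 20.7]
ptrM [-0.1 20.7]
ptrR [ 2.6 20.7]
ptrL [-1.1 10.1]
ptrR [ 2.8 10.1]
nL [ 1.7 22.4]
nR [ 9.2 22.4]
plL [-10.2  22.4]
plR [21.2 22.4]
jawL [-11.7   9.1]
jawR [13.2  9.2]
```

About 4.4 mm remains. I make a centred, shorter stroke of 11 mm, then lift and look.

Request:
{"name": "carry_out", "arguments": {"linear": [[0, 0, -0.01], [0, -0.019, 0], [0, 0, 0.006], [0, 0, 0.003], [0, 0, 0.001], [0, 0.004, 0], [0, 0.004, 0], [0, 0.003, 0], [0, 0, 0], [0, 0, -0.01], [0, 0, 0], [0, 0, 0]], "roll": [0, 0, 0, 0, 0, 0, 0, 0, 0, 0, 0, 0], "grip": [1, 1, 1, 1, 1, 1, 1, 1, 1, 1, 1, 1]}}

```text
time_s: 9.3
tool_pos: [0.5311, -0.156, 0.2635]
tcp_rot: [-0.372, -3.118, -0.001]
force: [-0.2, 0.8, -0.6]
opening: -0.001
gripper_force: 0.0
```

```bash
python3 - <<'E'
from h import *
from station import arm,capture
import cv2
st(arm.get_obs())
c=capture("wrist");pickle.dump(c,open("wrist3.pkl","wb"))
cv2.imwrite("pics/a3.png",cv2.resize(c["image"][150:265,330:480],None,fx=5,fy=5,interpolation=cv2.INTER_CUBIC))
E
```

```text
t 9.3 tip gauge mm [-75.7   1.   90.5] toolY.gx 1.0 0.0001 z [-0.001  0.001 -1.   ] F [-0.17  0.77 -0.56] open -0.0
```

View pics/a3.png

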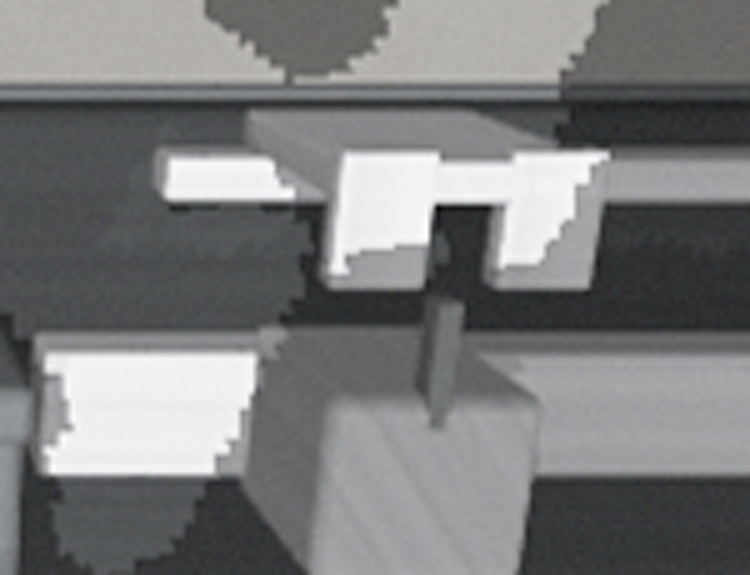

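Now the pointer's top face is at about 439–464 (v=302), with the notch from 430 to 495 (v=288). The darker strips are side walls.

```bash
python3 - <<'E'
from h import *
c=pickle.load(open("wrist3.pkl","rb"))
for n,u,v in[("ptrL",439,302),("ptrR",464,302),("nL",430,288),("nR",495,288),("plL",332,288),("plR",591,288),("jawL",325,400),("jawR",540,400)]:
    print(n,gp(c,u,v,.062,330,150))
E
```

```text
ptrL [ 2.6 21.4]
ptrR [ 5.5 21.4]
nL [ 1.4 23.1]
nR [ 8.8 23.1]
plL [-9.9 23.1]
plR [19.9 23.1]
jawL [-9.3  9.4]
jawR [16.   9.4]
```

About 1.0–1.5 mm is left to the centre. One last 4 mm roll, then lift clear.

Request:
{"name": "carry_out", "arguments": {"linear": [[0, -0.006, 0], [0, 0, 0.006], [0, 0, 0.003], [0, 0, 0.001], [0, 0.002, 0], [0, 0.002, 0], [0, 0, 0], [0, 0, -0.01], [0, 0, 0], [0, 0, 0]], "roll": [0, 0, 0, 0, 0, 0, 0, 0, 0, 0], "grip": [1, 1, 1, 1, 1, 1, 1, 1, 1, 1]}}

```text
time_s: 10.6
tool_pos: [0.5308, -0.158, 0.2638]
tcp_rot: [-0.372, -3.119, -0.001]
force: [0.6, 0.1, 0.4]
opening: 0.0
gripper_force: 0.0
```

```bash
python3 - <<'E'
from h import *
from station import arm,capture
import cv2
st(arm.get_obs())
c=capture("wrist");pickle.dump(c,open("wrist4.pkl","wb"))
cv2.imwrite("pics/a4.png",cv2.resize(c["image"][150:265,330:480],None,fx=5,fy=5,interpolation=cv2.INTER_CUBIC))
E
```

```text
t 10.6 tip gauge mm [-77.6   0.8  90.8] toolY.gx 1.0 0.0002 z [-0.001  0.    -1.   ] F [0.59 0.09 0.38] open 0.0
```

View pics/a4.png

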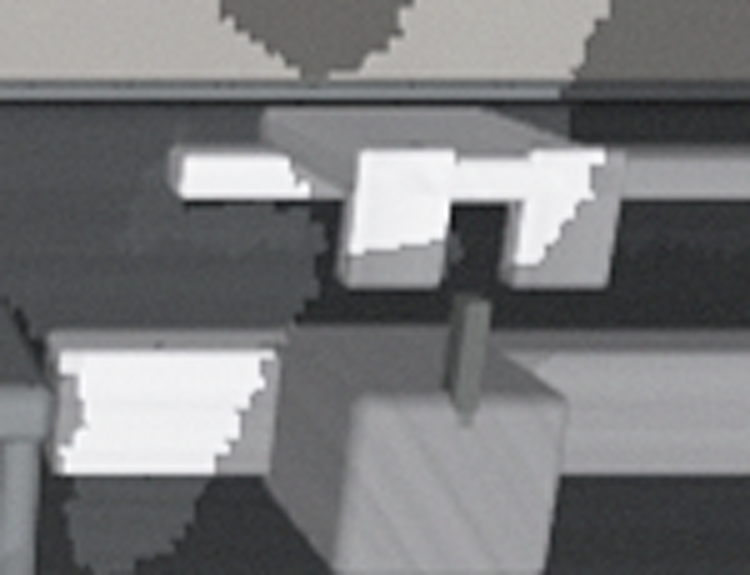

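The pointer's top face (466–491) sits centrally in the notch (446–513), so I retreat and hand in.

Request:
{"name": "carry_out", "arguments": {"linear": [[0, 0, -0.03], [0, 0, -0.04], [0, 0, -0.03], [0, 0, 0], [0, 0, 0]], "roll": [0, 0, 0, 0, 0], "grip": [1, 1, 1, 1, 1]}}

```text
time_s: 11.28
tool_pos: [0.5307, -0.158, 0.3627]
tcp_rot: [-0.372, -3.117, -0.001]
force: [-0.2, 0.0, -0.1]
opening: -0.001
gripper_force: 0.0
```

```bash
python3 -c "
from station import arm
print(arm.close_job())"
```

```text
the job is handed in; nothing more can be done
None
```

I rolled the wheel until the pointer stood in the notch, centred to within about 0.5 mm by the last wrist picture, lifted the finger clear, and handed the job in at 11.3 s; no verdict was returned.

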